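Find the stamped sherd crate and push it into the dispatch lane

TASK

One of the two empty plywood crates standing on either side of the taped dispatch lane carries the store's round stamp on its underside. With the fingertips alone, never gripping or lifting a crate, tip both crates over towards the robot so that they lie on their sides with their undersides facing the far side of the bench; then push the stamped one sideways, as it lies, until it is wholly between the two tapes with its underside still facing away from the robot. Leave the other crate where it was tipped and do not disturb anything else.

Things in the scene. Friction and masses are not known exactly. Their poses are not given: they have to be found in the camera images.
- crate_a: One of two like plywood crates, empty, open-topped, upright at the start, stamped or not: 80 deep (x) x 130 wide (y) x 125 mm high (z), boards 8 mm, 0.25-0.5 kg. +-y ends are solid; +-x sides have 3 slats, gaps 8.5 mm, the top slat 89-125 mm up. Origin: centre of the underside; z to the mouth, -x the side nearer the robot (yaw within 0.25 rad). Lying tipped it is 80 mm high, 125 mm long, mouth to the robot, own x up.
- crate_b: The other plywood crate, empty, open-topped, upright at the start, stamped or not: 80 deep (x) x 130 wide (y) x 125 mm high (z), boards 8 mm, 0.25-0.5 kg. +-y ends are solid; +-x sides have 3 slats, gaps 8.5 mm, the top slat 89-125 mm up. Origin: centre of the underside; z to the mouth, -x the side nearer the robot (yaw within 0.25 rad). Lying tipped it is 80 mm high, 125 mm long, mouth to the robot, own x up.
- crate_a_heel (a point): Middle of crate_a's near bottom edge (own -x, on the underside), which stays on the bench. Pulled towards the robot by the top 20 mm of its far side, the crate tips about this edge and, its centre of mass 50-55 mm up, falls over by itself beyond about 40 degrees; pulled or pushed lower it slides (friction on the bench 0.5-0.7).
- crate_b_heel (a point): The same point of crate_b, which behaves alike.
- crate_a_mouth (a point): Centre of crate_a's open mouth, level with the rim, 125 mm from its origin along its own z.
- crate_b_mouth (a point): The same point of crate_b.
- stamp (a point): Centre of the round dark burnt-in stamp (58 mm across, a jar within a ring) in the middle of the underside of the stamped crate: it lies at that crate's origin. The other crate's underside is bare.
- lane: The dispatch lane marked on the bench between the crates: two parallel strips of grey tape, 24 mm wide, flat, 560 mm long, running away from the robot, 200 mm apart between their inner edges. Origin: middle of the lane, on the bench; x along the lane away from the robot, y across it to the left.
- queued_crate: A crate of the same kind already waiting in the far half of the lane, lying on its side with its own stamp facing the far side of the bench. Not to be moved. 125 mm along its x, 130 mm wide, 80 mm high; origin: centre of its underside as it lies.
- bottle: White square plastic bottle 70 x 70 x 161 mm, standing beyond the crates on the left. Not to be moved. Origin: centre of its underside.
- bowl: White ceramic bowl 100 mm across, 45 mm high, beyond the crates on the right. Not to be moved. Origin: centre of its underside.
- brush: Wooden-handled brush lying on the bench on the far right. Not to be moved. Origin: its middle, on the bench.
There are look-alikes about, which are no part of the job. Leave any red look-alike of the crate_a alone.

How it is judged (in metres and radians):
On the way, in this order (a step that is already met when the one before it is completed fails the run):
1. one of the crates lies on its near side, underside facing the far side of the bench (((angle between crate_a's own z axis and vertical between 1.45 and 1.7 rad and height (world z) of crate_a_heel below 0.015 m and z of queued_crate in the frame of crate_a below 0 m) or (angle between crate_b's own z axis and vertical between 1.45 and 1.7 rad and height (world z) of crate_b_heel below 0.015 m and z of queued_crate in the frame of crate_b below 0 m))), for 0.2 s.
2. both crates lie so, before either has been pushed away (near bottom edges within 80 mm of where they started) (angle between crate_a's own z axis and vertical between 1.45 and 1.7 rad and height (world z) of each of crate_a_heel, crate_b_heel below 0.015 m and z of queued_crate in the frame of crate_a below 0 m and angle between crate_b's own z axis and vertical between 1.45 and 1.7 rad and z of queued_crate in the frame of crate_b below 0 m and distance of each of crate_a_heel, crate_b_heel from where it was at the start of the episode below 0.08 m), for 0.2 s.
At the end, for the whole second after the job is handed in: The stamped crate lies at rest on its near side, underside away from the robot, wholly between the tapes (underside and mouth centres within 40 mm of the centre line); the other lies tipped likewise, near edge within 80 mm of its start; queued crate, bottle, bowl, brush moved under 20 mm (angle between crate_a's own z axis and vertical between 1.45 and 1.7 rad and height (world z) of each of crate_a_heel, crate_b_heel below 0.015 m and z of queued_crate in the frame of crate_a below 0 m and y of crate_a in the frame of lane between -0.04 and 0.04 m and y of crate_a_mouth in the frame of lane between -0.04 and 0.04 m and x of crate_a in the frame of lane below 0.28 m and x of crate_a_mouth in the frame of lane above -0.28 m and angle between crate_b's own z axis and vertical between 1.45 and 1.7 rad and z of queued_crate in the frame of crate_b below 0 m and distance of crate_b_heel from where it was at the start of the episode below 0.08 m and linear speed of each of crate_a, crate_b below 0.01 m/s and angular speed of each of crate_a, crate_b below 0.1 rad/s and distance of each of queued_crate, bottle, bowl, brush from where it was at the start of the episode below 0.02 m); the robot touches nothing.
It fails at once if a crate is lifted, or tipped any other way than towards the robot (its near bottom edge rises more than 30 mm off the bench) (height (world z) of any of crate_a_heel, crate_b_heel above 0.03 m).
It fails at once if a crate is gripped or struck hard (more than 30 N from the fingers) (contact force between the fingers and crate_a above 30 N or contact force between the fingers and crate_b above 30 N).
It fails at once if the queued crate, bottle, bowl or brush is moved by more than 20 mm (distance of any of queued_crate, bottle, bowl, brush from where it was at the start of the episode above 0.02 m).
It also fails if it takes over 66 s, if anything falls off the work surface, if the arm or the gripper's body presses on something with over 40 N, if the wrist force passes 120 N, or if a joint passes its speed limit or range.

ROBOT

A 6-joint arm with a two-finger parallel gripper is mounted at the origin on the work surface. World frame = base frame: x ahead of the robot, y to its left, z up, the work surface at z = 0. Lengths are in m, angles in degrees, forces in N, time in s.
With the tool pointing down it reaches from about 0.325 to 0.925 m from the base axis. Payload 3.1 kg.
Tool frame: the origin (TCP) lies midway between the tips of the shut fingers; the grasp point (between the pads) lies behind it (ctrl.grip_depth is the z of the grasp point in the tool frame, in m); z points along the fingers, y is the direction in which the jaws open and shut (so a half turn about z gives the same grasp; the last joint's range is limited). The gripper opens to 85 mm and grips with 20 to 120 N. Pads are 22 mm wide; open, the fingers measure 114 mm over their backs; the gripper's body (76 mm by 85 mm) begins 54 mm behind the grasp point. The pads swing forward as they close: fully open they stand 13 mm farther back than shut.
Start: joints at [-83.148, 12.427, 92.441, -0, 75.132, -6.429], TCP at [0.144, -0.608, 0.231] pointing down, gripper open.
Joint ranges: [-157.48, 157.48], [-44.54, 120.13], [17.64, 146.25], [-64.5, 244.5], [7.68, 150.69], [-147.95, 147.95]. Speed limits (degrees/s): [159.86, 159.86, 180, 180, 180, 180].

INTERFACE

Orientations are given as a 3x3 rotation matrix whose columns are the frame's x, y, z axes.
In Python, from workcell import ctrl gives the robot as it stands.
- The arm moves only by the tool jog_arm, never from a script. Its argument "commands" is text: rows parted by semicolons, each of 7 numbers parted by spaces: the shift along the world's x, y, z in mm, then the turn, a rotation vector about the world's x, y, z in degrees, then the gripper command: -1 is shut, 1 is fully open, values between are in proportion. A call has exactly 5 rows; each row is the pose to reach, as a shift and turn from the pose commanded when the call began; what a row does not reach only later rows make up. A row lasts 1/12 s, in which the tool goes at most 41.7 mm and 7.16 degrees, less where a joint would pass 70% of its speed; a pose out of reach is approached as far as the arm can. A call with a gripper value outside its range is refused whole. The fingers move at their own pace and stop on an object; "newtons" is the grip in N (left out, the last holds). Time passes only in rows, so rows that repeat a pose let the fingers close, or fill a call up. It gives the time, the measured TCP pose, the force and the opening at its end, in the units of the state.
- ctrl.sense(): the state, without advancing time (a new reading comes with each control period).
- ctrl.read_camera(name): name is "scene" or "top" or "wrist"; returns a dict with "image" (420x560x3 uint8, red, green, blue), "depth" (420x560 float32, m along the optical axis (not along the pixel's ray), 0 where there is no reading), "camera_matrix" (3x3 intrinsics, pixels), "D" ([k1, k2, p1, p2, k3] as OpenCV has them; the pictures are not rectified), "camera_from_world" (4x4, takes a point from world to camera coordinates); the wrist camera has in their place "hand_eye" (4x4, takes a point from camera to tool coordinates, whose origin is the TCP and whose axes are the flange's). Camera axes: x right, y down, z forward; pixel columns grow to the right and rows downward; lengths in m; the calibration is good to about 2 mm. A picture is of the moment at which its call begins: read the wrist's pose just before it.
- ctrl.hand_in(): hands the job in, once; it reports no verdict.
Trained networks look in the newest picture that a camera, given by its name, has taken for a name from the list of things; names that differ only in an ending like _2 or _b are one class to them, and where a whole thing is asked for, a point or a joint stands for the part that bears it (a point fixed in the world has none). Each returns a list of dicts, best first, with "conf" (0 to 1); they miss things now and then, are a little off and sometimes report something else, mostly with a low value. They report only what shows in the picture. A call takes as long as a camera call. They do not tell look-alikes from the thing itself.
- ctrl.trace(camera, label): "mask" (420x560 bool, what is visible of it) and "location" ([column, row] in pixels, amid what is visible of it).
The state is a dict: "time_s": time; "joint_positions": joint angles; "qd": joint speeds; "joint_efforts": joint torques, N m; "position": TCP position; "ee_rot": TCP orientation; "contact_force": force on the tool from outside, world axes, zero at the start; "wrist_torque": the same for the moment, N m; "width": opening from 0.0 (shut) to 1.0 (fully open).
Only numpy, scipy, OpenCV 4.12 (cv2) and the standard library are available. Lean on these libraries where they do the work, as an engineer would, in place of code of your own. Each camera call takes 0.05 s, during which the arm holds its last target. There are 200 camera calls.

## Working session

There is one attempt and no reset: what is moved stays moved. The work goes in short steps, Python scripts to look and compute and a tool call to move; the robot and the scene stay as the last step left them, time stands still between calls to the robot, and variables do not carry over. Pictures are saved under pics/ and viewed, about 8 in all and at most 12, crops included, and the job is handed in when it is done.

Besides the shell and the picture viewer there is one more tool, called after "Call:" as name(argument=value, ...), one argument or row to a line, values as JSON. jog_arm: Moves the arm, as the interface text tells. Its arguments: {"type":"object","properties":{"commands":{"type":"string"},"newtons":{"type":"number"}},"required":["commands"]}

```bash
ls; mkdir -p pics; cat > h.py <<'E'
import numpy as np, cv2
from workcell import ctrl
def cloud(r,T=None):
    h,w=r['depth'].shape
    u,v=np.meshgrid(np.arange(w),np.arange(h))
    p=np.stack([u,v],-1).reshape(-1,1,2).astype(float)
    n=cv2.undistortPoints(p,r['camera_matrix'],np.array(r['D'])).reshape(h,w,2)
    z=r['depth'][...,None]
    P=np.concatenate([n*z,z],-1)
    if T is None: T=np.linalg.inv(r['camera_from_world'])
    P=P@T[:3,:3].T+T[:3,3]
    P[r['depth']==0]=np.nan
    return P
def save(img,name): cv2.imwrite('pics/'+name,np.ascontiguousarray(img[...,::-1]))
E
python3 - <<'E'
from h import *
a=ctrl.read_camera('scene');b=ctrl.read_camera('top')
img=np.vstack([a['image'],b['image']])
save(a['image'],'s0.png');save(b['image'],'t0.png')
for cam,r in(('scene',a),('top',b)):
    P=cloud(r)
    np.savez(cam+'0.npz',P=P,im=r['image'])
    for l in('crate_a','queued_crate','bottle','bowl','brush','lane','stamp'):
        for d in ctrl.trace(cam,l):
            m=d['mask'];q=P[m];q=q[~np.isnan(q[:,0])]
            print(cam,l,round(d['conf'],2),np.round(d['location']),m.sum(),np.round(np.percentile(q,[3,50,97],axis=0),3).tolist() if len(q) else '')
E
```

```text
pics
scene crate_a 0.86 [438. 299.] 2771 [[0.264, 0.413, 0.011], [0.33, 0.476, 0.082], [0.357, 0.534, 0.127]]
scene crate_a 0.73 [328. 305.] 2521 [[0.485, 0.238, 0.006], [0.517, 0.296, 0.079], [0.575, 0.362, 0.127]]
scene crate_a 0.7 [310. 376.] 2777 [[0.643, 0.329, 0.005], [0.673, 0.389, 0.066], [0.725, 0.451, 0.127]]
scene crate_a 0.67 [200. 175.] 2066 [[0.475, -0.316, 0.008], [0.526, -0.249, 0.082], [0.575, -0.186, 0.126]]
scene crate_a 0.56 [424. 235.] 2369 [[0.118, 0.272, 0.006], [0.186, 0.336, 0.082], [0.251, 0.397, 0.126]]
scene queued_crate 0.39 [331. 303.] 2488 [[0.485, 0.238, 0.006], [0.517, 0.296, 0.079], [0.575, 0.36, 0.127]]
scene bottle 0.72 [238. 338.] 1248 [[0.717, 0.183, 0.019], [0.756, 0.222, 0.122], [0.786, 0.244, 0.163]]
scene bowl 0.9 [150. 224.] 776 [[0.682, -0.272, 0.003], [0.722, -0.243, 0.023], [0.764, -0.183, 0.046]]
scene brush 0.95 [146. 165.] 545 [[0.546, -0.493, 0.0], [0.612, -0.445, 0.016], [0.703, -0.408, 0.021]]
scene lane 0.79 [258. 282.] 2904 [[0.315, -0.119, -0.003], [0.609, 0.107, 0.001], [0.836, 0.134, 0.004]]
scene stamp 0.96 [329. 304.] 2502 [[
[... 1320 characters left out ...]
0.94 [416. 180.] 531 [[0.543, -0.508, 0.004], [0.608, -0.455, 0.018], [0.711, -0.417, 0.027]]
top brush 0.53 [362. 198.] 1162 [[0.476, -0.321, 0.003], [0.527, -0.265, 0.059], [0.562, -0.192, 0.129]]
top lane 0.95 [312. 192.] 2305 [[0.311, -0.125, -0.008], [0.562, 0.093, 0.001], [0.83, 0.13, 0.01]]
top stamp 0.94 [196. 198.] 1217 [[0.477, 0.227, 0.001], [0.529, 0.297, 0.063], [0.565, 0.35, 0.13]]
top stamp 0.85 [169. 151.] 1495 [[0.638, 0.318, -0.001], [0.687, 0.388, 0.069], [0.722, 0.448, 0.13]]
top stamp 0.73 [181. 303.] 1349 [[0.118, 0.268, 0.0], [0.177, 0.335, 0.065], [0.242, 0.385, 0.129]]
top stamp 0.58 [140. 264.] 1281 [[0.26, 0.403, 0.001], [0.305, 0.481, 0.059], [0.347, 0.534, 0.13]]
```

```bash
python3 - <<'E'
from h import *
c=np.load('scene0.npz')['im'];t=np.load('top0.npz')
save(cv2.resize(c,(800,600)),'s1.png'); 
P=t['P'];
save(cv2.resize(t['im'],(800,600)),'t1.png')
for n,x,y in(('L',.525,.295),('R',.525,-.255),('Q',.72,.02)):
    for nm in('top0','scene0'):
        Q=np.load(nm+'.npz')['P'];zt=.07 if n=='Q' else .116
        m=(abs(Q[...,0]-x)<.11)&(abs(Q[...,1]-y)<.13)&(Q[...,2]>zt)&(Q[...,2]<zt+.02)
        p=Q[m][:,:2].astype(np.float32)
        print(n,nm,len(p),np.round(cv2.minAreaRect(p*1000),1) if 0 else cv2.minAreaRect(p*1000))
# tapes
Q=P; m=(abs(Q[...,2])<.008)&(Q[...,0]>.3)&(Q[...,0]<.85)&(abs(Q[...,1])<.16)
im=t['im'].astype(int); 
np.save('lm.npy',m)
r=ctrl.read_camera('top'); d=ctrl.trace('top','lane')[0]['mask']
for s in(1,-1):
    q=Q[d&m&(s*Q[...,1]>.06)][:,:2]
    k=np.polyfit(q[:,0],q[:,1],1); print('tape',s,k,q.min(0),q.max(0),len(q))
E
```

```text
L top0 372 ((522.2532348632812, 292.1274719238281), (82.17610168457031, 129.91136169433594), 11.978843688964844)
L scene0 745 ((525.549072265625, 297.2864074707031), (81.99028015136719, 129.72348022460938), 12.497000694274902)
R top0 366 ((521.2868041992188, -260.4917907714844), (81.08393096923828, 133.4867706298828), 13.118881225585938)
R scene0 481 ((523.2808227539062, -254.65484619140625), (84.34058380126953, 133.4486083984375), 14.818781852722168)
Q top0 1339 ((725.2994995117188, 19.85824966430664), (129.23960876464844, 130.11534118652344), 0.2839413285255432)
Q scene0 2177 ((727.1190795898438, 22.592491149902344), (132.8418426513672, 126.3306655883789), 89.8423080444336)
tape 1 [0.03840221 0.09297997] [0.30188256 0.09543057] [0.84670635 0.14000151] 1072
tape -1 [ 0.03813239 -0.13158598] [ 0.30080085 -0.13208984] [ 0.84981175 -0.08857379] 1063
```

View pics/s1.png

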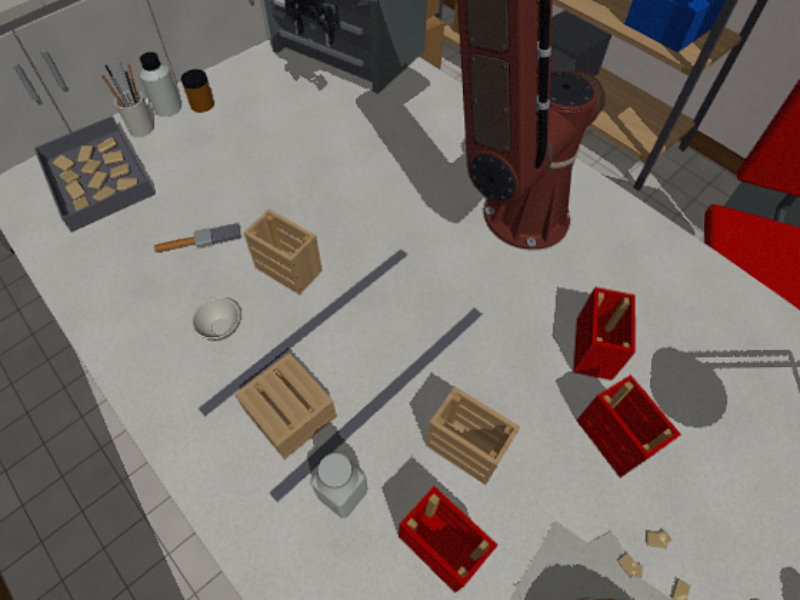

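View pics/t1.png

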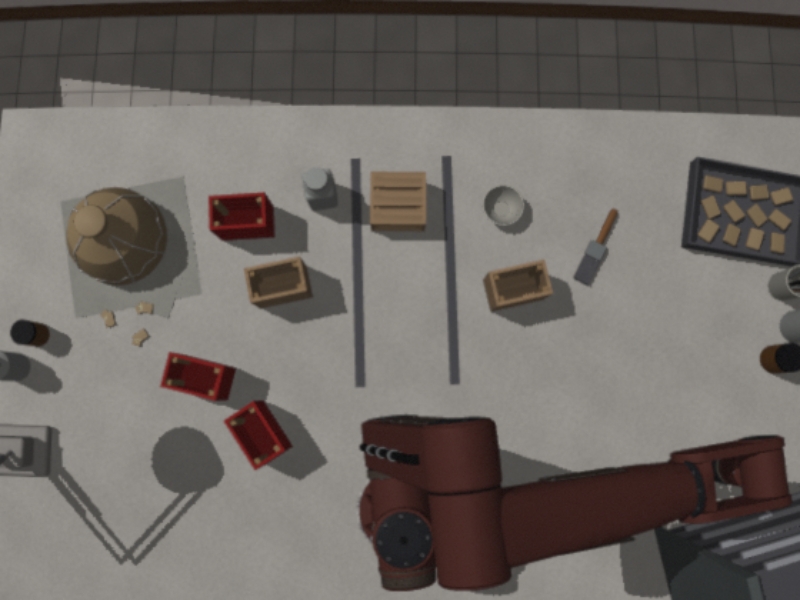

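```bash
python3 - <<'E'
from h import *
s=ctrl.sense();print(s['time_s'],np.round(s['position'],4),np.round(s['ee_rot'],3).tolist(),s['width'],ctrl.grip_depth,s['contact_force'])
R=s['ee_rot']
print('yaw of jaw axis',np.degrees(np.arctan2(R[1][1],R[0][1])), 'want (mod180)',90+13.5)
E
```

```text
0.9 [ 0.1436 -0.6083  0.2313] [[0.973, 0.23, -0.0], [0.23, -0.973, -0.0], [-0.0, 0.0, -1.0]] 0.997386143891124 -0.0187 [ 0.53073291  0.07796564 -0.24860849]
yaw of jaw axis -76.71779771397381 want (mod180) 103.5
```

Call:
jog_arm(
  commands="30 25 0 0 0 0 1; 60 50 0 0 0 0 1; 92 75 0 0 0 0 1; 124 100 0 0 0 0 1; 156 125 0 0 0 0 1",
)

```text
time_s: 1.32
position: [0.3007, -0.4821, 0.2315]
ee_rot: [[0.973, 0.229, 0.0], [0.229, -0.973, -0.0], [0.0, 0.0, -1.0]]
contact_force: [-1.0, 0.1, 0.9]
width: 1.002
```

Call:
jog_arm(
  commands="32 26 0 0 0 0 1; 64 52 0 0 0 0 1; 96 78 0 0 0 0 1; 128 104 0 0 0 0 1; 160 130 0 0 0 0 1",
)

```text
time_s: 1.73
position: [0.461, -0.3518, 0.2316]
ee_rot: [[0.973, 0.23, 0.0], [0.23, -0.973, -0.001], [0.0, 0.001, -1.0]]
contact_force: [0.9, -0.7, -0.3]
width: 1.003
```

Call:
jog_arm(
  commands="32 26 0 0 0 0 1; 64 52 0 0 0 0 1; 96 78 0 0 0 0 1; 125 100 0 0 0 0 1; 140 115 0 0 0 0 1",
)

```text
time_s: 2.15
position: [0.6026, -0.2354, 0.2315]
ee_rot: [[0.973, 0.232, 0.002], [0.232, -0.973, 0.001], [0.002, -0.0, -1.0]]
contact_force: [-1.0, -1.2, -0.5]
width: 1.0
```

Call:
jog_arm(
  commands="0 0 -30 0 0 0 1; 0 0 -60 0 0 0 1; 0 0 -90 0 0 0 1; 0 0 -120 0 0 0 1; 0 0 -132 0 0 0 1",
)

```text
time_s: 2.57
position: [0.5965, -0.2365, 0.0941]
ee_rot: [[0.973, 0.23, -0.007], [0.23, -0.973, 0.004], [-0.006, -0.005, -1.0]]
contact_force: [-0.6, -0.1, -0.9]
width: 1.001
```

Call:
jog_arm(
  commands="-7 -2 0 0 0 0 1; -14 -3 0 0 0 0 1; -20 -5 0 0 0 0 1; -26 -6 0 0 0 0 1; -32 -8 2 0 0 0 1",
)

```text
time_s: 2.98
position: [0.5685, -0.2472, 0.1038]
ee_rot: [[0.973, 0.229, 0.004], [0.229, -0.973, -0.002], [0.004, 0.003, -1.0]]
contact_force: [1.9, 0.2, 1.2]
width: 1.002
```

Call:
jog_arm(
  commands="-8 -2 3 0 0 0 1; -16 -4 6 0 0 0 1; -24 -6 9 0 0 0 1; -32 -8 12 0 0 0 1; -40 -9 14 0 0 0 1",
)

```text
time_s: 3.4
position: [0.5268, -0.2559, 0.1161]
ee_rot: [[0.973, 0.23, 0.0], [0.23, -0.973, -0.001], [0.0, 0.001, -1.0]]
contact_force: [0.9, -1.0, 1.0]
width: 0.999
```

```bash
python3 - <<'E'
from h import *
a=ctrl.read_camera('scene');save(a['image'][80:300,80:360].repeat(2,0).repeat(2,1),'s2.png')
E
```

```text
(no output)
```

View pics/s2.png

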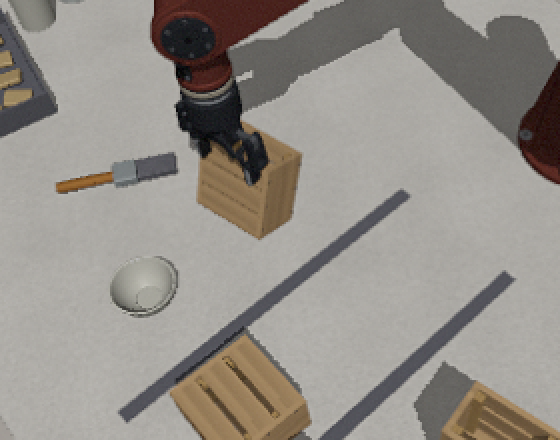

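The crate is leaning toward the robot about its near edge, with both fingertips on its top slat (crop ~(230,160)). I'll keep pulling.

Call:
jog_arm(
  commands="-8 -2 2 0 0 0 1; -16 -4 4 0 0 0 1; -24 -6 6 0 0 0 1; -32 -8 7 0 0 0 1; -40 -9 8 0 0 0 1",
)

```text
time_s: 3.87
position: [0.4865, -0.2645, 0.1232]
ee_rot: [[0.973, 0.23, -0.001], [0.23, -0.973, 0.0], [-0.001, -0.0, -1.0]]
contact_force: [-0.1, -0.8, 0.3]
width: 1.0
```

Call:
jog_arm(
  commands="-8 -2 0 0 0 0 1; -16 -4 0 0 0 0 1; -24 -6 0 0 0 0 1; -28 -7 0 0 0 0 1; -28 -7 0 0 0 0 1",
)

```text
time_s: 4.28
position: [0.4585, -0.2714, 0.1231]
ee_rot: [[0.973, 0.229, -0.001], [0.229, -0.973, 0.0], [-0.001, -0.0, -1.0]]
contact_force: [0.0, -0.4, 0.9]
width: 0.998
```

```bash
python3 - <<'E'
from h import *
a=ctrl.read_camera('scene');save(a['image'][80:300,80:360].repeat(2,0).repeat(2,1),'s3.png')
Q=cloud(a);m=(abs(Q[...,0]-.43)<.13)&(abs(Q[...,1]+.27)<.12)&(Q[...,2]>.02)
p=Q[m];print(np.round(np.percentile(p,[1,50,99],axis=0),3))
E
```

```text
[[ 0.339 -0.332  0.028]
 [ 0.447 -0.233  0.437]
 [ 0.518 -0.152  0.566]]
```

View pics/s3.png

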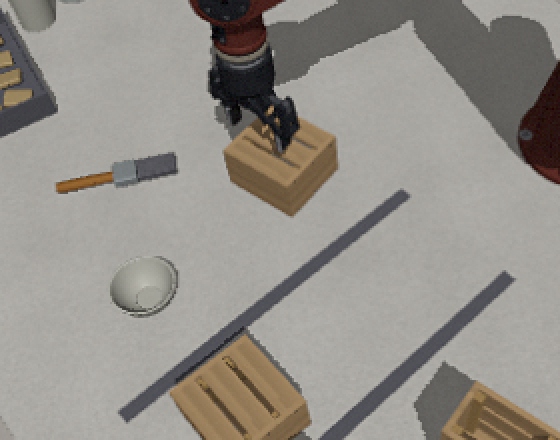

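The right crate lies tipped, its underside (crop ~(258,185)) bare. So the left one should bear the stamp. On to the left crate.

Call:
jog_arm(
  commands="0 0 35 0 0 0 1; 0 0 70 0 0 0 1; 5 25 90 0 0 0 1; 13 65 90 0 0 0 1; 22 105 90 0 0 0 1",
)

```text
time_s: 4.75
position: [0.4836, -0.1667, 0.2164]
ee_rot: [[0.974, 0.227, 0.006], [0.227, -0.974, -0.002], [0.005, 0.004, -1.0]]
contact_force: [1.3, 0.5, -0.5]
width: 1.0
```

Call:
jog_arm(
  commands="9 40 0 0 0 0 1; 18 80 0 0 0 0 1; 27 120 0 0 0 0 1; 36 160 0 0 0 0 1; 45 200 0 0 0 0 1",
)

```text
time_s: 5.17
position: [0.5271, 0.036, 0.2136]
ee_rot: [[0.973, 0.23, 0.001], [0.23, -0.973, 0.0], [0.001, 0.0, -1.0]]
contact_force: [1.1, -1.1, 0.1]
width: 1.001
```

Call:
jog_arm(
  commands="9 40 0 0 0 0 1; 18 80 0 0 0 0 1; 27 120 0 0 0 0 1; 36 160 0 0 0 0 1; 45 200 0 0 0 0 1",
)

```text
time_s: 5.58
position: [0.5719, 0.2363, 0.2134]
ee_rot: [[0.973, 0.23, 0.001], [0.23, -0.973, 0.0], [0.001, -0.0, -1.0]]
contact_force: [0.6, -0.6, -0.3]
width: 1.002
```

Call:
jog_arm(
  commands="9 35 0 0 0 0 1; 18 60 0 0 0 0 1; 28 77 0 0 0 0 1; 28 77 0 0 0 0 1; 28 77 0 0 0 0 1",
)

```text
time_s: 6.0
position: [0.5996, 0.3118, 0.2127]
ee_rot: [[0.973, 0.232, -0.001], [0.232, -0.973, -0.001], [-0.001, 0.0, -1.0]]
contact_force: [-0.5, 0.7, -0.4]
width: 1.001
```

Call:
jog_arm(
  commands="0 0 -30 0 0 0 1; 0 0 -60 0 0 0 1; 0 0 -90 0 0 0 1; 0 0 -115 0 0 0 1; 0 0 -115 0 0 0 1",
)

```text
time_s: 6.42
position: [0.5943, 0.3073, 0.091]
ee_rot: [[0.973, 0.228, -0.013], [0.228, -0.974, -0.005], [-0.014, 0.002, -1.0]]
contact_force: [-0.4, -0.8, -1.7]
width: 1.005
```

Call:
jog_arm(
  commands="-7 -2 0 0 0 0 1; -14 -3 0 0 0 0 1; -20 -5 0 0 0 0 1; -26 -6 0 0 0 0 1; -32 -8 2 0 0 0 1",
)

```text
time_s: 6.83
position: [0.5686, 0.3033, 0.1027]
ee_rot: [[0.973, 0.23, 0.005], [0.23, -0.973, 0.002], [0.005, -0.001, -1.0]]
contact_force: [1.8, 1.3, 0.6]
width: 1.0
```

Call:
jog_arm(
  commands="-8 -2 3 0 0 0 1; -16 -4 6 0 0 0 1; -24 -6 9 0 0 0 1; -32 -8 12 0 0 0 1; -40 -9 14 0 0 0 1",
)

```text
time_s: 7.25
position: [0.5266, 0.2933, 0.1148]
ee_rot: [[0.973, 0.23, -0.0], [0.23, -0.973, -0.0], [-0.0, 0.0, -1.0]]
contact_force: [0.8, -0.1, 0.3]
width: 1.0
```

Call:
jog_arm(
  commands="-8 -2 2 0 0 0 1; -16 -4 4 0 0 0 1; -24 -6 6 0 0 0 1; -32 -8 7 0 0 0 1; -40 -9 8 0 0 0 1",
)

```text
time_s: 7.67
position: [0.4863, 0.2842, 0.122]
ee_rot: [[0.973, 0.23, -0.001], [0.23, -0.973, -0.001], [-0.001, 0.0, -1.0]]
contact_force: [0.0, -0.4, 0.5]
width: 1.0
```

Call:
jog_arm(
  commands="-8 -2 0 0 0 0 1; -16 -4 0 0 0 0 1; -24 -6 0 0 0 0 1; -28 -7 0 0 0 0 1; -28 -7 0 0 0 0 1",
)

```text
time_s: 8.08
position: [0.4583, 0.2774, 0.122]
ee_rot: [[0.973, 0.23, -0.001], [0.23, -0.973, -0.0], [-0.001, 0.0, -1.0]]
contact_force: [-0.3, -0.4, -0.5]
width: 0.999
```

Call:
jog_arm(
  commands="0 0 30 0 0 0 1; 0 0 60 0 0 0 1; 0 10 90 0 0 0 1; 0 40 90 0 0 0 -1; 0 80 90 0 0 0 -1",
)

```text
time_s: 8.5
position: [0.4624, 0.358, 0.2162]
ee_rot: [[0.974, 0.226, 0.007], [0.226, -0.974, 0.003], [0.007, -0.001, -1.0]]
contact_force: [0.8, -0.8, 0.0]
width: 0.749
```

```bash
python3 - <<'E'
from h import *
a=ctrl.read_camera('scene');save(a['image'][100:400,100:500].repeat(2,0).repeat(2,1),'s4.png')
Q=cloud(a);
for y in(.28,-.265):
    m=(abs(Q[...,0]-.43)<.13)&(abs(Q[...,1]-y)<.13)&(Q[...,2]>.068)&(Q[...,2]<.09)
    print(cv2.minAreaRect((Q[m][:,:2]*1000).astype(np.float32)))
E
```

```text
((423.0934143066406, 272.4472961425781), (128.32699584960938, 132.39305114746094), 13.601849555969238)
((422.1707763671875, -278.5646667480469), (129.21490478515625, 133.2767333984375), 13.244094848632812)
```

View pics/s4.png

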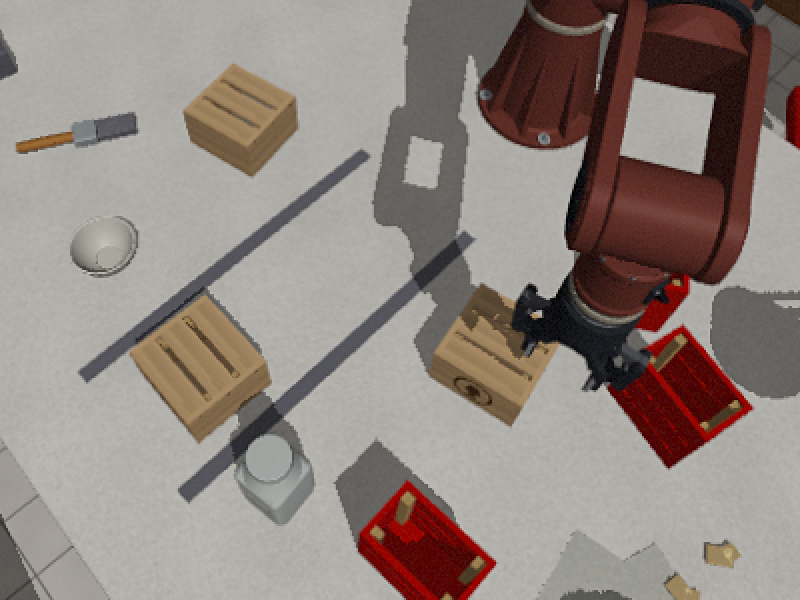

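Stamp visible at (473,390) on the left crate's underside; both crates lie tipped, and the others are in place. Next, turn the tool 90° and push.

```bash
python3 - <<'E'
from h import *
s=ctrl.sense();print(s['time_s'],np.round(s['position'],4),np.round(s['joint_positions'],1))
Q=np.load('top0.npz')['P'];m=(abs(Q[...,0]-.305)<.12)&(abs(Q[...,1]-.475)<.1)&(Q[...,2]>.115)
print(cv2.boxPoints(cv2.minAreaRect((Q[m][:,:2]*1000).astype(np.float32))))
E
```

```text
8.55 [0.4608 0.3656 0.2148] [ 31.4   8.5  98.8   0.4  72.2 108. ]
[[182.0702  378.52905]
 [280.1925  319.74298]
 [391.23645 505.09113]
 [293.11414 563.8772 ]]
```

Call:
jog_arm(
  commands="-11 2 0 0 0 7 1; -22 2 0 0 0 14 1; -33 2 0 0 0 21 1; -44 2 0 0 0 28 1; -55 2 0 0 0 35 1",
)

```text
time_s: 8.97
position: [0.4043, 0.3597, 0.212]
ee_rot: [[0.661, 0.751, -0.0], [0.751, -0.661, -0.0], [-0.0, 0.0, -1.0]]
contact_force: [-0.5, 1.2, -0.2]
width: 0.998
```

Call:
jog_arm(
  commands="0 0 0 0 0 7 1; 0 0 0 0 0 14 1; 0 0 0 0 0 21 1; 0 0 0 0 0 28 1; 0 0 0 0 0 35 1",
)

```text
time_s: 9.38
position: [0.4048, 0.3597, 0.2122]
ee_rot: [[0.111, 0.994, 0.0], [0.994, -0.111, 0.0], [0.0, 0.0, -1.0]]
contact_force: [-0.8, -0.3, -0.6]
width: 1.001
```

Call:
jog_arm(
  commands="0 0 0 0 0 7 1; 0 0 0 0 0 14 1; 0 0 0 0 0 20 1; 0 0 0 0 0 20 1; 0 0 0 0 0 20 1",
)

```text
time_s: 9.8
position: [0.4048, 0.3597, 0.2122]
ee_rot: [[-0.227, 0.974, -0.0], [0.974, 0.227, -0.0], [-0.0, -0.0, -1.0]]
contact_force: [0.4, 0.2, -0.1]
width: 0.997
```

Call:
jog_arm(
  commands="0 0 -35 0 0 0 1; 0 0 -70 0 0 0 1; 0 0 -105 0 0 0 1; 0 0 -140 0 0 0 1; 0 0 -157 0 0 0 1",
)

```text
time_s: 10.22
position: [0.4018, 0.3577, 0.0507]
ee_rot: [[-0.227, 0.974, -0.006], [0.974, 0.227, -0.004], [-0.003, -0.007, -1.0]]
contact_force: [-1.4, 0.4, 0.0]
width: 0.999
```

Call:
jog_arm(
  commands="1 -4 0 0 0 0 1; 2 -8 0 0 0 0 1; 3 -12 0 0 0 0 1; 4 -16 0 0 0 0 1; 5 -22 0 0 0 0 1",
)

```text
time_s: 10.63
position: [0.4115, 0.3388, 0.0577]
ee_rot: [[-0.229, 0.973, 0.004], [0.973, 0.229, 0.003], [0.002, 0.005, -1.0]]
contact_force: [0.2, 2.0, 1.3]
width: 1.001
```

Call:
jog_arm(
  commands="1 -6 0 0 0 0 1; 3 -12 0 0 0 0 1; 4 -18 0 0 0 0 1; 6 -25 0 0 0 0 1; 7 -32 0 0 0 0 1",
)

```text
time_s: 11.05
position: [0.4172, 0.3053, 0.0557]
ee_rot: [[-0.23, 0.973, 0.001], [0.973, 0.23, 0.001], [0.0, 0.001, -1.0]]
contact_force: [0.4, 2.8, 2.2]
width: 0.998
```

Call:
jog_arm(
  commands="1 -8 0 0 0 -0.5 1; 3 -16 0 0 0 -1 1; 4 -24 0 0 0 -1.5 1; 6 -32 0 0 0 -2 1; 7 -40 0 0 0 -2.5 1",
)

```text
time_s: 11.47
position: [0.4237, 0.2647, 0.0551]
ee_rot: [[-0.186, 0.983, -0.0], [0.983, 0.186, -0.0], [-0.0, -0.0, -1.0]]
contact_force: [-0.6, 2.8, 1.3]
width: 1.002
```

Call:
jog_arm(
  commands="1 -8 0 0 0 -0.5 1; 2 -16 0 0 0 -1 1; 3 -24 0 0 0 -1.5 1; 4 -32 0 0 0 -2 1; 6 -40 0 0 0 -2.5 1",
)

```text
time_s: 11.88
position: [0.4292, 0.2248, 0.0551]
ee_rot: [[-0.143, 0.99, -0.001], [0.99, 0.143, -0.0], [-0.0, -0.001, -1.0]]
contact_force: [-0.1, 1.7, 0.7]
width: 0.998
```

Call:
jog_arm(
  commands="1 -8 0 0 0 -0.5 1; 2 -16 0 0 0 -1 1; 3 -24 0 0 0 -1.5 1; 4 -32 0 0 0 -2 1; 5 -40 0 0 0 -3 1",
)

```text
time_s: 12.3
position: [0.4345, 0.1847, 0.0551]
ee_rot: [[-0.091, 0.996, -0.0], [0.996, 0.091, -0.0], [-0.0, -0.0, -1.0]]
contact_force: [0.5, 1.2, -1.3]
width: 1.003
```

```bash
cat > m.py <<'E'
from h import *
import sys
a=ctrl.read_camera('scene');save(a['image'][100:400,100:500].repeat(2,0).repeat(2,1),sys.argv[1])
b=ctrl.read_camera('top')
for r in(a,b):
  Q=cloud(r)
  for y0,y1 in((-.12,.25),(-.4,-.15)):
    m=(abs(Q[...,0]-.44)<.13)&(Q[...,1]>y0)&(Q[...,1]<y1)&(Q[...,2]>.068)&(Q[...,2]<.09)
    print(m.sum(),cv2.minAreaRect((Q[m][:,:2]*1000).astype(np.float32)))
E
python3 m.py s5.png
```

```text
1359 ((434.7637634277344, 121.46238708496094), (127.78605651855469, 153.44366455078125), 5.61443567276001)
1290 ((421.60125732421875, -279.6032409667969), (130.8939208984375, 135.12135314941406), 13.099711418151855)
1035 ((437.503173828125, 103.5826187133789), (125.55756378173828, 127.61494445800781), 4.082377910614014)
1375 ((421.86907958984375, -284.07281494140625), (125.7515640258789, 133.96530151367188), 12.658596992492676)
```

View pics/s5.png

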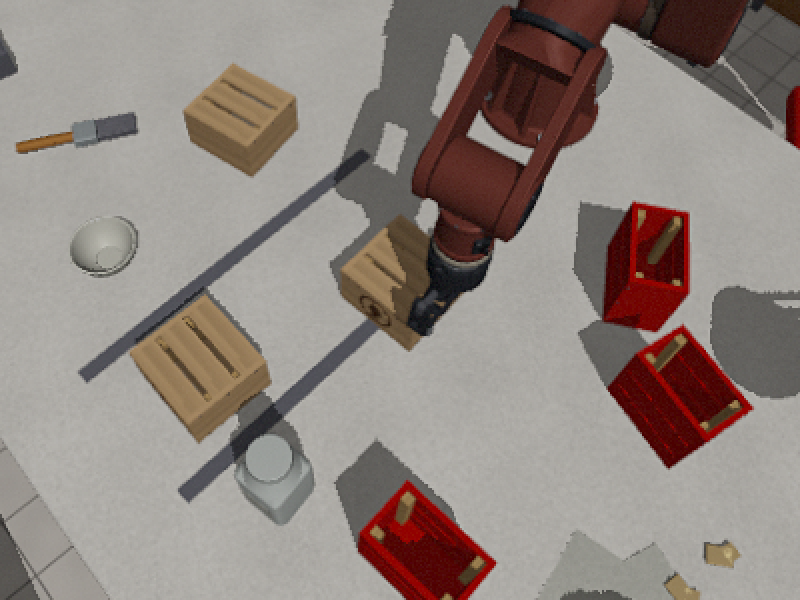

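The stamped crate is moving flat with its yaw about 5° (stamp at (375,310)); 111 mm remain.

Call:
jog_arm(
  commands="0 -8 0 0 0 -0.5 1; 1 -16 0 0 0 -1 1; 1 -24 0 0 0 -1.5 1; 2 -32 0 0 0 -2 1; 2 -40 0 0 0 -2.5 1",
)

```text
time_s: 12.82
position: [0.4367, 0.1449, 0.0553]
ee_rot: [[-0.048, 0.999, 0.0], [0.999, 0.048, -0.0], [-0.0, 0.0, -1.0]]
contact_force: [-0.4, 2.6, 0.8]
width: 1.002
```

Call:
jog_arm(
  commands="0 -8 0 0 0 0 1; 1 -16 0 0 0 -0.5 1; 1 -24 0 0 0 -0.5 1; 2 -32 0 0 0 -0.5 1; 2 -40 0 0 0 -0.5 1",
)

```text
time_s: 13.23
position: [0.4387, 0.1049, 0.0553]
ee_rot: [[-0.04, 0.999, 0.0], [0.999, 0.04, -0.0], [-0.0, 0.0, -1.0]]
contact_force: [-0.4, 2.1, 0.8]
width: 1.003
```

Call:
jog_arm(
  commands="0 -8 0 0 0 0 1; 0 -16 0 0 0 0 1; 0 -23 0 0 0 0 1; 0 -29 0 0 0 0 1; 0 -31 0 0 0 0 1",
)

```text
time_s: 13.65
position: [0.4386, 0.0738, 0.0553]
ee_rot: [[-0.039, 0.999, -0.0], [0.999, 0.039, -0.0], [-0.0, -0.0, -1.0]]
contact_force: [-0.1, 1.4, 0.3]
width: 0.995
```

Call:
jog_arm(
  commands="0 8 0 0 0 0 1; 0 20 0 0 0 0 1; 0 35 10 0 0 0 1; 0 60 40 0 0 0 1; 0 80 70 0 0 0 1",
)

```text
time_s: 14.07
position: [0.4364, 0.1556, 0.1243]
ee_rot: [[-0.04, 0.999, -0.005], [0.999, 0.04, -0.001], [-0.001, -0.005, -1.0]]
contact_force: [0.7, 0.7, 0.5]
width: 1.001
```

Call:
jog_arm(
  commands="0 30 25 0 0 0 1; 0 60 50 0 0 0 1; 0 90 70 0 0 0 1; 0 120 70 0 0 0 1; 0 130 70 0 0 0 1",
)

```text
time_s: 14.48
position: [0.4394, 0.2891, 0.1977]
ee_rot: [[-0.043, 0.999, 0.005], [0.999, 0.043, 0.003], [0.003, 0.005, -1.0]]
contact_force: [-0.3, -0.2, 0.2]
width: 1.001
```

```bash
python3 m.py s6.png; python3 - <<'E'
from h import *
r=ctrl.read_camera('top');P=cloud(r)
for l in('queued_crate','bottle','bowl','brush'):
    for d in ctrl.trace('top',l)[:1]:
        q=P[d['mask']];q=q[~np.isnan(q[:,0])];print(l,round(d['conf'],2),np.round(np.percentile(q,[3,50,97],axis=0),3).tolist())
E
```

```text
1709 ((435.4775695800781, -0.6156692504882812), (128.13946533203125, 133.27088928222656), 1.9283182621002197)
1285 ((421.6772155761719, -279.192138671875), (128.11785888671875, 134.6499481201172), 13.732629776000977)
1365 ((437.6077575683594, -4.490814208984375), (126.21422576904297, 131.03668212890625), 2.061851739883423)
1382 ((422.1947021484375, -284.0823669433594), (125.87883758544922, 133.1354522705078), 13.063383102416992)
queued_crate 0.74 [[0.663, -0.044, 0.002], [0.719, 0.018, 0.079], [0.787, 0.081, 0.088]]
bowl 0.94 [[0.683, -0.276, 0.001], [0.728, -0.237, 0.02], [0.767, -0.19, 0.049]]
brush 0.64 [[0.359, -0.348, 0.007], [0.421, -0.278, 0.08], [0.481, -0.214, 0.088]]
```

View pics/s6.png

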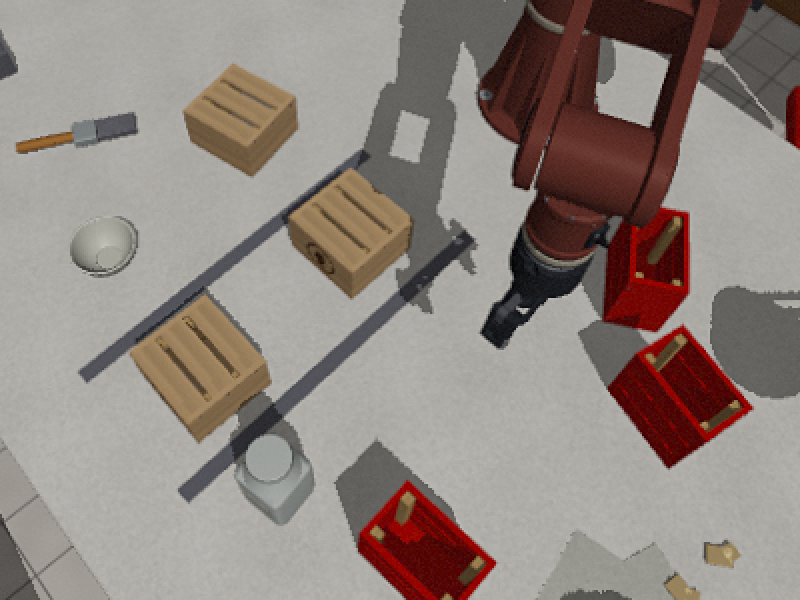

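The stamped crate lies between the tapes. Its centre is at y ≈ -0.003 m, against a lane centre line of about -0.003 m, with a yaw of 2°. The stamp faces away from the robot, at (320,258). The arm is clear, and the other things look the same as in the earlier pictures.

```bash
python3 -c "
from workcell import ctrl
print(ctrl.sense()['contact_force'],ctrl.hand_in())"
```

```text
the job is handed in; nothing more can be done
[ 0.56447323 -0.76132501 -0.35574839] None
```

The job is done and handed in at about 15 s on the robot's clock; the hand-in reports no verdict. I tipped both crates toward the robot with the open fingertips on the top slat of their far sides. The left crate carries the stamp, so I pushed that one sideways into the lane.

**Stamped crate:** it lies on its side, stamp facing away from the robot. Its centre is within about 3 mm of the lane's centre line (scene and top cameras), and its yaw of 2° matches the lane's.

**Other crate:** its underside is bare, and it lies where it was tipped.

**Forces:** the wrist force read at the end of each move never passed about 4 N. The arm touched nothing at hand-in.

**Other objects:** the queued crate and bowl measured within about 5 mm of their start positions. On the last check the network missed the bottle and took the tipped crate for the brush. I could confirm those two only by eye: both look the same as in the earlier pictures.

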